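Drop the used mixing balls into the sealed discard box

ROBOT

A 7-joint arm with a two-finger parallel gripper is mounted at the origin on the work surface. World frame = base frame: x ahead of the robot, y to its left, z up, the work surface at z = 0. Lengths are in m, angles in rad, forces in N, time in s.
With the tool pointing down it reaches from about 0.4 to 0.85 m from the base axis. Payload 10.4 kg.
Tool frame: the origin (TCP) lies at the very end of the fingers, on their centre line; the grasp point (between the pads) lies 19 mm behind it (manip.grip_point_offset is the distance from the TCP to the grasp point, in m); z points along the fingers, y is the line along which they close (so a half turn about z gives the same grasp; the last joint's range is limited). The gripper opens to 85 mm and grips with 20 to 120 N. Pads are 22 mm wide; open, the fingers measure 114 mm over their backs; the gripper's body (76 mm by 85 mm) begins 54 mm behind the grasp point. The pads swing forward as they close: fully open they stand 13 mm farther back than shut.
Start: joints at [-1.219, 0.332, -0.065, 1.46, 0.022, 1.35, -0.088], TCP at [0.229, 0.582, 0.231] pointing down, gripper open.
Joint ranges: [-2.6, 2.6], [-0.5, 2.12], [-1.47, 1.34], [0.16, 2.42], [-1.27, 4.41], [0.06, 2.06], [-2.6, 2.6]. Speed limits (rad/s): [2.22, 2.22, 2.79, 2.79, 3.14, 3.14, 3.14].

INTERFACE

Orientations are given as a unit quaternion [x, y, z, w].
In Python, from workcell import manip gives the robot as it stands. The module is installed in compiled form; this text tells all that it offers.
- The arm moves only by the tool step_arm, never from a script. Its argument "moves" is a list of rows, each a list of 7 numbers: the closure, from 0 (fully open) to 1 (shut), then the shift along the world's x, y, z in mm, then the turn, a rotation vector about the world's x, y, z in rad. In form: [[grip, tx, ty, tz, ax, ay, az], ...]. A call has 1 to 10 rows; each row is the pose to reach, as a shift and turn from the pose commanded when the call began; what a row does not reach only later rows make up. A row lasts 1/10 s, in which the tool goes at most 50 mm and 8.59 degrees, less where a joint would pass 70% of its speed; a pose out of reach is approached as far as the arm can. A call with a gripper value outside its range is refused whole. The fingers move at their own pace and stop on an object; "grip_force" is the grip in N (left out, the last holds). Time passes only in rows, so rows that repeat a pose let the fingers close. It gives the time, the measured TCP pose, the force, the opening and the grip force at its end, in the units of the state.
- manip.get_obs(): the state, without advancing time (a new reading comes with each control period).
- manip.camera(name): name is "side" or "top"; returns a dict with "image" (384x512x3 uint8, blue, green, red), "K" (3x3 intrinsics, pixels), "dist_coeffs" ([k1, k2, p1, p2, k3] as OpenCV has them; the pictures are not rectified), "rvec" (rotation vector, rad) and "tvec" (3), from world to camera coordinates, as OpenCV has them. Camera axes: x right, y down, z forward; pixel columns grow to the right and rows downward; lengths in m; the calibration is good to about 2 mm. A picture is of the moment at which its call begins. There is no depth.
- manip.hand_in(): hands the job in; it is judged then, once.
The state is a dict: "clock": time; "joint_pos": joint angles; "joint_velocities": joint speeds; "tau": joint torques, N m; "position": TCP position; "ee_rot": TCP orientation; "ft_force": force on the tool from outside, world axes, zero at the start; "torque": the same for the moment, N m; "grip_width": opening from 0.0 (shut) to 1.0 (fully open); "grasp_force": force on a finger pad.
Only numpy, scipy, OpenCV 4.12 (cv2) and the standard library are available. Lean on these libraries where they do the work, as an engineer would, in place of code of your own. Each camera call takes 0.05 s, during which the arm holds its last target. There are 200 camera calls.

TASK

Pick up the steel scoop by its upright grip and pour all six used mixing balls into the hopper of the discard box, then stand the empty scoop flat inside the shallow rinse tray and let go of it. After that, push the box's slanting sprung plunger fully in and keep it in until all the balls have dropped through the trapdoor into the bin below, then let the plunger come all the way back out. Leave the bottle, the jar and the tube rack where they stand.

Things in the scene. Friction and masses are not known exactly. Their poses are not given: they have to be found in the camera images.
- discard_box: Discard box fixed to the bench: white body 160 mm wide (y), x -68 to +102 mm; clear bin walls below, open hopper on top. Origin on the bench, mid-width; x runs from the plunger side to the back, z up. Hopper 150 mm wide inside; its side and back walls stand up to z 180 mm; its steel back slope runs from x +30, z 90 up to x +100, z 175 mm. Front slope: see lip_centre.
- trap_centre (a point): Middle of the top of the closed steel trapdoor, the flat floor of the hopper (70 mm in x, 150 mm in y, 90 mm above the bench); axes as the discard box. The trapdoor is linked to the plunger: its far (+x) edge swings down 63 deg into the bin when the plunger is fully in; half-way in the balls may stick. The bin below is 84 mm deep.
- lip_centre (a point): Middle of the hopper's front lip edge, at box x -124, z 178 mm. From it the hopper's steel front slope falls inward at 46 deg to the trapdoor at box x -40, z 90 mm; the slope overhangs the plunger. Raised side edges along it reach z 202 mm.
- plunger (a joint): Travel of the plunger in m: 0 out (sprung, at rest), 0.030 fully in. It takes about 8 N to start and 15 N fully in, and springs back when let go.
- plunger_cap (a point): Middle of the outer face of the plunger's black cap (disc, 42 mm across); moves with the plunger. Axes as the box. When out: box x -118, y 0, z 60 mm. The stroke runs along box direction (0.469, 0, -0.883), inward and down, 28 deg from vertical, square to the cap. The hopper lip hangs 118 mm above it and 6 mm further out, so the tool must slant in from the front.
- scoop: Steel pouring scoop, 200 g, loose. Origin under the middle of its flat pan, z up; outside 88 mm wide (y). Pan x -45 to +45 mm, walls 35 mm high, 3 mm floor; at -x a spout ramp rises outward at 30 deg. At +x, behind the pan, stands an upright grey grip.
- scoop_grip (a point): Point on the scoop's upright grip to take hold of, at scoop (+58, 0, +100) mm. The grip is a straight bar 26 mm (scoop x) by 22 mm (scoop y), from the scoop's underside to 120 mm above it.
- scoop_spout (a point): Middle of the outer edge of the scoop's spout, at scoop (-83, 0, +24) mm. Tipping the spout down by 45 deg empties the pan.
- ball1_center (a point): Centre of mixing ball 1 of 6: white ceramic ball, 24 mm across, 17 g, in the scoop's pan at the start.
- ball2_center (a point): Centre of mixing ball 2 of 6: white ceramic ball, 24 mm across, 17 g, in the scoop's pan at the start.
- ball3_center (a point): Centre of mixing ball 3 of 6: white ceramic ball, 24 mm across, 17 g, in the scoop's pan at the start.
- ball4_center (a point): Centre of mixing ball 4 of 6: white ceramic ball, 24 mm across, 17 g, in the scoop's pan at the start.
- ball5_center (a point): Centre of mixing ball 5 of 6: white ceramic ball, 24 mm across, 17 g, in the scoop's pan at the start.
- ball6_center (a point): Centre of mixing ball 6 of 6: white ceramic ball, 24 mm across, 17 g, in the scoop's pan at the start.
- rinse_tray: Shallow aluminium tray, fixed to the bench, 230 x 160 mm outside (long side along its x), walls 4 mm thick and 16 mm high. Origin under its middle.
- rinse_tray_in (a point): Centre of the rinse tray's inner floor (222 x 152 mm, 4 mm above the bench); axes as the tray.
- reagent_bottle: Brown bottle with a white cap, 66 mm across, 150 mm high, to be left alone. Origin under its middle.
- specimen_jar: White jar, 64 mm across, 80 mm high, to be left alone. Origin under its middle.
- tube_rack: White rack of glass tubes, 70 x 150 mm, 100 mm high with the tubes, to be left alone. Origin under its middle.

How it is judged:
On the way, in this order (a step that is already met when the one before it is completed fails the run):
1. all six balls lie in the hopper, on the trapdoor (x of ball1_center in the frame of trap_centre between -0.085 and 0.085 m and y of ball1_center in the frame of trap_centre between -0.08 and 0.08 m and z of ball1_center in the frame of trap_centre between 0 and 0.07 m and x of ball2_center in the frame of trap_centre between -0.085 and 0.085 m and y of ball2_center in the frame of trap_centre between -0.08 and 0.08 m and z of ball2_center in the frame of trap_centre between 0 and 0.07 m and x of ball3_center in the frame of trap_centre between -0.085 and 0.085 m and y of ball3_center in the frame of trap_centre between -0.08 and 0.08 m and z of ball3_center in the frame of trap_centre between 0 and 0.07 m and x of ball4_center in the frame of trap_centre between -0.085 and 0.085 m and y of ball4_center in the frame of trap_centre between -0.08 and 0.08 m and z of ball4_center in the frame of trap_centre between 0 and 0.07 m and x of ball5_center in the frame of trap_centre between -0.085 and 0.085 m and y of ball5_center in the frame of trap_centre between -0.08 and 0.08 m and z of ball5_center in the frame of trap_centre between 0 and 0.07 m and x of ball6_center in the frame of trap_centre between -0.085 and 0.085 m and y of ball6_center in the frame of trap_centre between -0.08 and 0.08 m and z of ball6_center in the frame of trap_centre between 0 and 0.07 m), for 0.2 s.
2. the empty scoop stands flat inside the rinse tray, let go (x of scoop in the frame of rinse_tray_in between -0.08 and 0.08 m and y of scoop in the frame of rinse_tray_in between -0.06 and 0.06 m and z of scoop in the frame of rinse_tray_in between -0.004 and 0.006 m and angle between scoop's own z axis and vertical below 0.08 rad and contact force between the fingers and scoop below 0.1 N and linear speed of scoop below 0.03 m/s), for 0.2 s.
3. the plunger is pushed fully in (at least 27 of 30 mm) (value of joint plunger above 0.027 m), for 0.1 s.
At the end, for the whole second after the job is handed in: All six balls are in the bin under the trapdoor, the plunger is back out (within 3 mm), and the scoop stands flat on the floor of the rinse tray (upright within 0.08 rad), released and at rest (all of step 2 and x of ball1_center in the frame of trap_centre between -0.065 and 0.11 m and y of ball1_center in the frame of trap_centre between -0.08 and 0.08 m and z of ball1_center in the frame of trap_centre between -0.095 and -0.012 m and x of ball2_center in the frame of trap_centre between -0.065 and 0.11 m and y of ball2_center in the frame of trap_centre between -0.08 and 0.08 m and z of ball2_center in the frame of trap_centre between -0.095 and -0.012 m and x of ball3_center in the frame of trap_centre between -0.065 and 0.11 m and y of ball3_center in the frame of trap_centre between -0.08 and 0.08 m and z of ball3_center in the frame of trap_centre between -0.095 and -0.012 m and x of ball4_center in the frame of trap_centre between -0.065 and 0.11 m and y of ball4_center in the frame of trap_centre between -0.08 and 0.08 m and z of ball4_center in the frame of trap_centre between -0.095 and -0.012 m and x of ball5_center in the frame of trap_centre between -0.065 and 0.11 m and y of ball5_center in the frame of trap_centre between -0.08 and 0.08 m and z of ball5_center in the frame of trap_centre between -0.095 and -0.012 m and x of ball6_center in the frame of trap_centre between -0.065 and 0.11 m and y of ball6_center in the frame of trap_centre between -0.08 and 0.08 m and z of ball6_center in the frame of trap_centre between -0.095 and -0.012 m and value of joint plunger below 0.003 m); the robot touches nothing.
It fails at once if the brown bottle is moved more than 30 mm or tipped over (distance of reagent_bottle from where it was at the start of the episode above 0.03 m or angle between reagent_bottle's own z axis and vertical above 0.4 rad).
It fails at once if the jar is moved more than 30 mm or tipped over (distance of specimen_jar from where it was at the start of the episode above 0.03 m or angle between specimen_jar's own z axis and vertical above 0.4 rad).
It fails at once if the tube rack is moved more than 30 mm or tipped over (distance of tube_rack from where it was at the start of the episode above 0.03 m or angle between tube_rack's own z axis and vertical above 0.4 rad).
It also fails if it takes over 72 s, if anything falls off the work surface, if the arm or the gripper's body presses on something with over 40 N, if the wrist force passes 120 N, or if a joint passes its speed limit or range.

## Working session

There is one attempt and no reset: what is moved stays moved. The work goes in short steps, Python scripts to look and compute and a tool call to move; the robot and the scene stay as the last step left them, time stands still between calls to the robot, and variables do not carry over. Pictures are saved under pics/ and viewed, at most 10 in all, crops included, and the job is handed in when it is done.

Besides the shell and the picture viewer there is one more tool, called after "Call:" by a JSON object that holds its "op" and its "data", one argument or row to a line. step_arm: Moves the arm, as the interface text tells. Its arguments: {"type":"object","properties":{"moves":{"type":"array","items":{"type":"array","items":{"type":"number"}}},"grip_force":{"type":"number"}},"required":["moves"]}

```bash
mkdir -p pics
cat > h.py <<'E'
import numpy as np, cv2
from workcell import manip
def cam(n):
    c=manip.camera(n); c={k:np.array(v) for k,v in c.items()}; return c
def proj(c,P):
    return cv2.projectPoints(np.array(P,float).reshape(-1,3),c['rvec'],c['tvec'],c['K'],c['dist_coeffs'])[0].reshape(-1,2)
def ray(c,uv):
    n=cv2.undistortPoints(np.array(uv,float).reshape(-1,1,2),c['K'],c['dist_coeffs']).reshape(-1,2)
    R=cv2.Rodrigues(c['rvec'])[0]; d=np.c_[n,np.ones(len(n))]@R; o=-R.T@c['tvec'].ravel()
    return o,d
def onz(c,uv,z):
    o,d=ray(c,uv); return o+d*((z-o[2])/d[:,2])[:,None]
E
python3 - <<'E'
from h import *
for n in('top','side'):
    c=cam(n); cv2.imwrite(f'pics/{n}0.png',cv2.resize(c['image'],(800,600),interpolation=cv2.INTER_CUBIC))
    np.save(f'{n}0.npy',c,allow_pickle=True)
    print(n,ray(c,[[256,192]]),c['K'][0,0])
print(manip.get_obs(), manip.grip_point_offset)
E
```

```text
top (array([0.43203788, 0.00977734, 1.54495574]), array([[ 0.10688315, -0.01752675, -0.99445011]])) 491.0174107278328
side (array([0.37177759, 0.61040714, 0.73244504]), array([[ 0.18065153, -0.69673289, -0.69431479]])) 347.81851647277875
{'clock': 0.1, 'joint_pos': array([-1.21861814,  0.33278754, -0.06468767,  1.46083218,  0.02160229,
        1.34989195, -0.08854221]), 'joint_velocities': array([ 2.38379543e-04,  9.48092034e-07,  1.47065284e-04, -2.01612696e-03,
       -1.94582780e-04, -5.13562280e-04, -2.53411382e-04]), 'tau': array([ 3.84526220e-04, -6.26747346e+01,  4.84202290e-02, -3.92431676e+01,
        1.61537016e-02,  6.87800813e-03,  6.94782489e-05]), 'position': array([0.22868327, 0.58131512, 0.23062066]), 'ee_rot': array([ 1.86311335e-01,  9.82490566e-01, -6.06037016e-04, -8.39627920e-05]), 'ft_force': array([-0.14844944, -1.55214776,  0.50519627]), 'torque': array([0.01253228, 0.00340304, 0.01018634]), 'grasp_force': 0.0, 'grip_width': 0.9997696851526154} 0.0187
```

View pics/top0.png

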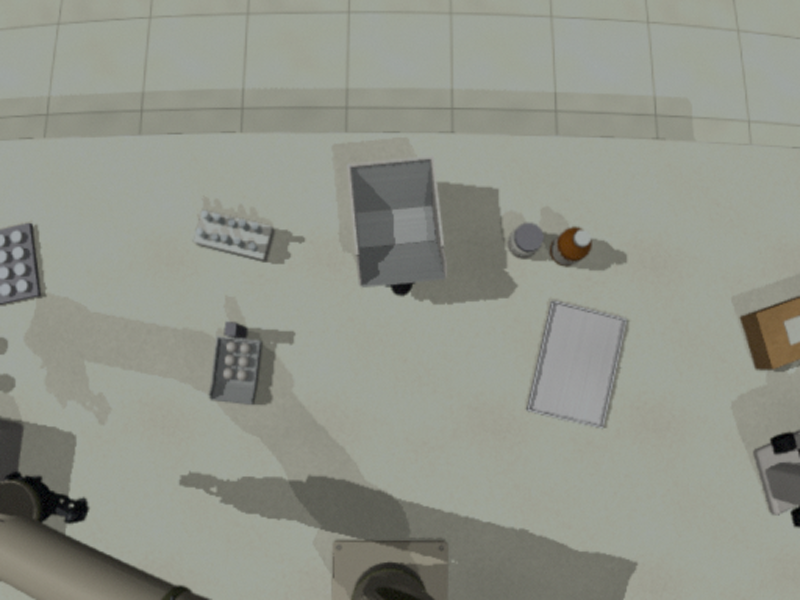

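View pics/side0.png

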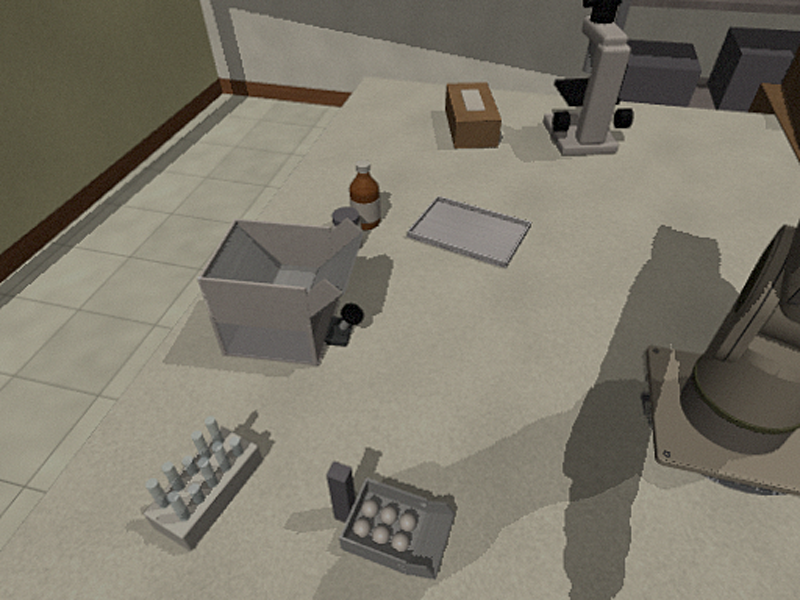

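The top view shows the scoop at about (236,365) in 800-px coordinates, with its grip on the far side and the spout towards the robot. The box is at (398,222), plunger towards the robot, and the tray is at (577,363). The rack, jar and bottle are well clear of these. The side view agrees: grip top at (341,468), plunger cap at (350,315). Next I enlarge for accurate corners.

Run:
```python
from h import *
t=np.load('top0.npy',allow_pickle=True).item();s=np.load('side0.npy',allow_pickle=True).item()
def crop(c,x,y,w,h,f):
    return cv2.resize(c['image'][y:y+h,x:x+w],None,fx=f,fy=f,interpolation=cv2.INTER_CUBIC)
o=np.zeros((600,800,3),np.uint8)
a=crop(t,125,200,52,64,5);o[:a.shape[0],:a.shape[1]]=a       #scoop 5x at (0,0)
a=crop(t,218,96,72,98,5);o[:a.shape[0],262:262+a.shape[1]]=a #box 5x at (262,0)
a=crop(s,205,290,90,84,3);o[325:325+a.shape[0],:a.shape[1]]=a[:275] # side scoop 3x at (0,325)
a=crop(s,335,118,10,10,1)
o=np.clip(o.astype(float)*1.6,0,255).astype(np.uint8)
cv2.imwrite('pics/c0.png',o)
# tray: border fit by brightness
hsv=cv2.cvtColor(t['image'],cv2.COLOR_BGR2HSV)
for p in [(227,368),(233,384),(250,300),(145,140),(220,252)]: print(p,hsv[p],t['image'][p])
```

```text
(227, 368) [ 75   3 154] [153 154 152]
(233, 384) [ 90   2 153] [153 153 152]
(250, 300) [ 43  19 162] [150 162 157]
(145, 140) [ 60   8 161] [156 161 156]
(220, 252) [ 33  19 159] [147 159 158]
```

View pics/c0.png

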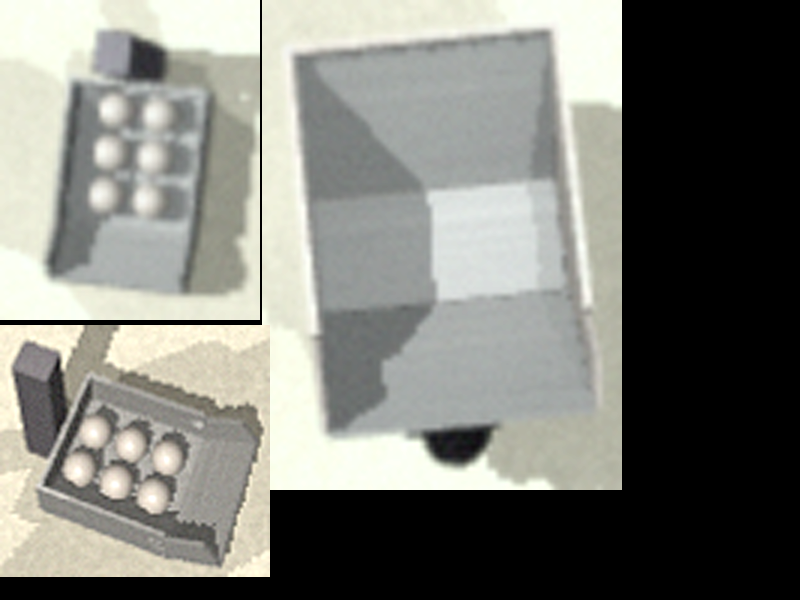

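The crops show the grip top at (114,53), the pan's rear corners at (72,82) and (210,90), and the balls. In the box crop, the rear rim corners are (291,48) and (553,30), the trapdoor corners are (315,200), (553,181), (325,312) and (565,288), and the lip corners are (329,435) and (598,410). I will cast these onto planes and fit rigid poses.

```bash
cat >> h.py <<'E'
def fit(m,w): # 2D rigid fit: model->world
    m=np.array(m)[:,:2];w=np.array(w)[:,:2];a=m-m.mean(0);b=w-w.mean(0)
    th=np.arctan2((a[:,0]*b[:,1]-a[:,1]*b[:,0]).sum(),(a*b).sum());R=np.array([[np.cos(th),-np.sin(th)],[np.sin(th),np.cos(th)]])
    t=w.mean(0)-R@m.mean(0);return t,th,np.linalg.norm(m@R.T+t-w,axis=1)
E
python3 - <<'E'
from h import *
np.set_printoptions(precision=4,suppress=True)
t=np.load('top0.npy',allow_pickle=True).item();s=np.load('side0.npy',allow_pickle=True).item()
S=lambda p:(np.array(p)/5)+[125,200]-.4; B=lambda p:((np.array(p)-[262,0])/5)+[218,96]-.4
W=lambda f,L:np.array([onz(t,[f(p)],z)[0] for p,z in L])
sc=W(S,[((114,53),.12),((72,82),.035),((210,90),.035)])
print('scoop',sc); print(fit([[.058,0],[.045,.044],[-.0,0]][:2]+[[.045,-.044]],sc))
b=W(S,[(p,.015) for p in[(115,109),(160,115),(108,152),(152,157),(102,194),(147,201)]]);print('balls',b.mean(0),b)
bx=W(B,[((291,48),.18),((553,30),.18),((315,200),.09),((553,181),.09),((325,312),.09),((565,288),.09),((329,435),.202),((598,410),.202)])
m=[[.102,.08],[.102,-.08],[.03,.075],[.03,-.075],[-.04,.075],[-.04,-.075],[-.124,.08],[-.124,-.08]]
print('box',fit(m,bx)); 
# side grip top
g=onz(s,[[205+38/3-.3,290+(356-325)/3-.3]],.12);print('grip side',g)
print('cap side',onz(s,[[350/1.5625,315/1.5625]],.06))
c=[(550,300),(628,319),(606,427),(528,410)]
w=onz(t,np.array(c)/1.5625,.016);print('tray',fit([[.115,.08],[.115,-.08],[-.115,-.08],[-.115,.08]],w))
for p in[(234,232),(527,240),(571,246)]:print(onz(t,[np.array(p)/1.5625],.08))
E
```

```text
scoop [[0.529  0.3028 0.12  ]
 [0.5164 0.3465 0.035 ]
 [0.5124 0.2593 0.035 ]]
(array([0.47 , 0.305]), np.float64(-0.04417708758948221), array([0.0011, 0.0007, 0.0006]))
balls [0.4722 0.3122 0.015 ] [[0.5008 0.3229 0.015 ]
 [0.4974 0.294  0.015 ]
 [0.4737 0.3267 0.015 ]
 [0.471  0.2986 0.015 ]
 [0.4473 0.33   0.015 ]
 [0.4433 0.3012 0.015 ]]
box (array([ 0.735 , -0.0057]), np.float64(0.10205660652625351), array([0.0037, 0.0067, 0.0034, 0.0025, 0.0039, 0.0043, 0.0062, 0.0055]))
grip side [[0.5281 0.3034 0.12  ]]
cap side [[ 0.6213 -0.0064  0.06  ]]
tray (array([ 0.4702, -0.3786]), np.float64(-0.21500378884182014), array([0.0041, 0.0046, 0.0034, 0.003 ]))
[[0.7209 0.3095 0.08  ]]
[[ 0.7094 -0.2634  0.08  ]]
[[ 0.6989 -0.3508  0.08  ]]
```

Run:
```python
from h import *
s=np.load('side0.npy',allow_pickle=True).item();t=np.load('top0.npy',allow_pickle=True).item()
a=cv2.resize(s['image'][134:240,124:240],None,fx=5,fy=5,interpolation=cv2.INTER_CUBIC) # 5x
b=cv2.resize(t['image'][188:278,334:408],None,fx=2.7,fy=2.7,interpolation=cv2.INTER_CUBIC)
o=np.zeros((600,800,3),np.uint8);o[:a.shape[0],:a.shape[1]]=a;o[:b.shape[0],590:590+b.shape[1]]=b
cv2.imwrite('pics/c1.png',np.clip(o*1.5,0,255).astype(np.uint8))
```

```text
(no output)
```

View pics/c1.png

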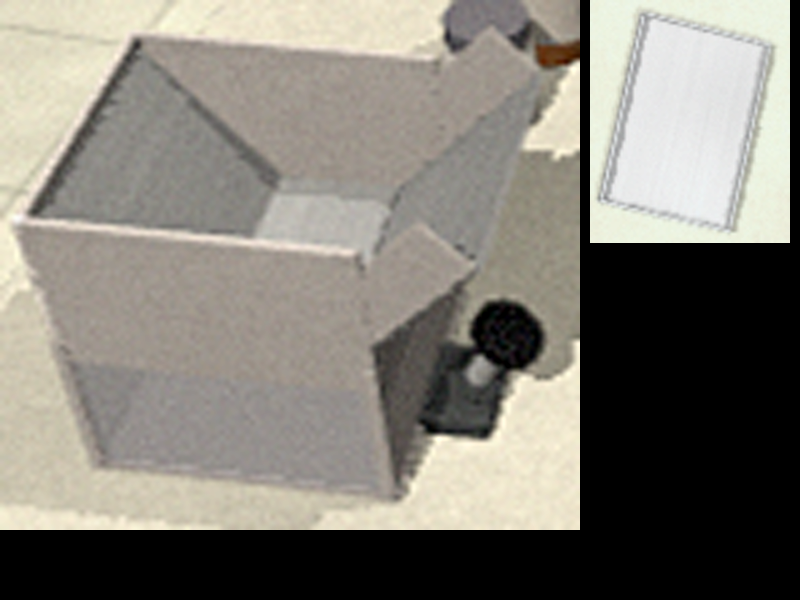

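The side crop shows the rim corners at (18,218) and (137,37), bench corners at (98,466) and (397,497), lip ends at (474,267) and (540,65), and the cap disc centre at (508,335). I will refit with the two views.

Run:
```python
from h import *
np.set_printoptions(precision=4,suppress=True)
t=np.load('top0.npy',allow_pickle=True).item();s=np.load('side0.npy',allow_pickle=True).item()
B=lambda p:((np.array(p)-[262,0])/5)+[218,96]-.4; D=lambda p:np.array(p)/5+[124,134]-.4
T=[((291,48),.18,.102,.08),((553,30),.18,.102,-.08),((315,200),.09,.03,.075),((325,312),.09,-.04,.075),((565,288),.09,-.04,-.075),((553,181),.09,.03,-.075),((329,435),.178,-.124,.075),((598,410),.202,-.124,-.08)]
L=[((18,218),.18,.102,.08),((137,37),.18,.102,-.08),((98,466),0,.102,.08),((397,497),0,-.068,.08),((474,267),.178,-.124,.078),((540,65),.178,-.124,-.078),((508,335),.06,-.118,0)]
def go(c,f,L):
    return np.array([[l[2],l[3]] for l in L]),np.array([onz(c,[f(l[0])],l[1])[0] for l in L])
m1,w1=go(t,B,T);m2,w2=go(s,D,L)
for m,w in((m1,w1),(m2,w2),(np.r_[m1,m2],np.r_[w1,w2])):
    tt,th,r=fit(m,w);print(tt,th,r)
C=lambda p:((np.array(p)-[590,0])/2.7)+[334,188]-.3
w=onz(t,[C(p) for p in[(642,13),(772,46),(733,230),(600,200)]],.016);print(fit([[.115,.08],[.115,-.08],[-.115,-.08],[-.115,.08]],w))
tt,th,_=fit(np.r_[m1,m2],np.r_[w1,w2]);R=np.array([[np.cos(th),-np.sin(th)],[np.sin(th),np.cos(th)]])
print('cap',R@[-.118,0]+tt,w2[-1])
```

```text
[ 0.7353 -0.0051] 0.09331091782651574 [0.0036 0.0068 0.0034 0.0041 0.0042 0.0022 0.002  0.0038]
[ 0.7354 -0.0033] 0.10928678451626217 [0.0038 0.0089 0.0009 0.0036 0.0019 0.0038 0.0054]
[ 0.7353 -0.0043] 0.1013328631330166 [0.0051 0.0059 0.0045 0.0048 0.0035 0.0011 0.0019 0.0043 0.0025 0.0101
 0.0009 0.003  0.0016 0.0042 0.0055]
(array([ 0.4702, -0.3773]), np.float64(-0.22832310963154115), array([0.0032, 0.0044, 0.0044, 0.0034]))
cap [ 0.6179 -0.0162] [ 0.6194 -0.0109  0.06  ]
```

Call:
{"op": "step_arm", "data": {
  "moves": [
    [0,300,-278,0,0,0,-1.29],
    [0,300,-278,0,0,0,-1.29],
    [0,300,-278,0,0,0,-1.29],
    [0,300,-278,0,0,0,-1.29],
    [0,300,-278,0,0,0,-1.29],
    [0,300,-278,0,0,0,-1.29],
    [0,300,-278,0,0,0,-1.29],
    [0,300,-278,0,0,0,-1.29],
    [0,300,-278,0,0,0,-1.29],
    [0,300,-278,0,0,0,-1.29]
  ],
  "grip_force": 80
}}

```text
clock: 1.1
position: [0.5301, 0.3013, 0.2309]
ee_rot: [0.741, 0.671, -0.0, 0.0]
ft_force: [-0.7, 0.7, -1.3]
grip_width: 0.995
grasp_force: 0.0
```

Call:
{"op": "step_arm", "data": {
  "moves": [
    [0,-1,1,-40,0,0,0],
    [0,-1,1,-80,0,0,0],
    [0,-1,1,-115,0,0,0],
    [0,-1,1,-140,0,0,0],
    [0,-1,1,-152,0,0,0],
    [0,-1,1,-152,0,0,0]
  ]
}}

```text
clock: 1.7
position: [0.5261, 0.3054, 0.0779]
ee_rot: [0.738, 0.674, -0.001, -0.0]
ft_force: [-0.2, 0.8, 0.2]
grip_width: 1.0
grasp_force: 0.0
```

Call:
{"op": "step_arm", "data": {
  "moves": [
    [1,0,0,0,0,0,0],
    [1,0,0,0,0,0,0],
    [1,0,0,0,0,0,0],
    [1,0,0,0,0,0,0],
    [1,0,0,0,0,0,0],
    [1,0,0,0,0,0,0],
    [1,0,0,0,0,0,0],
    [1,0,0,0,0,0,0],
    [1,0,0,0,0,0,0],
    [1,0,0,0,0,0,0]
  ]
}}

```text
clock: 2.7
position: [0.5287, 0.305, 0.0804]
ee_rot: [0.74, 0.673, 0.001, 0.0]
ft_force: [1.3, -0.0, 5.8]
grip_width: 0.296
grasp_force: 79.4
```

Call:
{"op": "step_arm", "data": {
  "moves": [
    [1,0,0,8,0,0,0],
    [1,0,0,22,0,0,0],
    [1,0,0,45,0,0,0],
    [1,0,0,75,0,0,0],
    [1,0,0,110,0,0,0],
    [1,0,0,145,0,0,0],
    [1,0,0,180,0,0,0],
    [1,0,0,215,0,0,0],
    [1,0,0,238,0,0,0],
    [1,0,0,250,0,0,0]
  ]
}}

```text
clock: 3.7
position: [0.528, 0.3046, 0.3325]
ee_rot: [0.74, 0.673, 0.002, 0.0]
ft_force: [-0.1, -0.7, -3.0]
grip_width: 0.292
grasp_force: 78.8
```

Run:
```python
from h import *
s=cam('side');t=cam('top');o=np.zeros((384,800,3),np.uint8)
P=manip.get_obs()['position'];print(P,proj(s,P),proj(t,P))
u,v=proj(s,P)[0].astype(int);a=s['image'][max(0,v-90):v+80,max(0,u-100):u+100];a=cv2.resize(a,None,fx=2,fy=2);o[:a.shape[0],:a.shape[1]]=a[:384]
u,v=proj(t,P)[0].astype(int);a=t['image'][max(0,v-60):v+60,max(0,u-60):u+60];a=cv2.resize(a,None,fx=3,fy=3);o[:a.shape[0],420:420+a.shape[1]]=a
cv2.imwrite('pics/lift.png',o)
```

```text
[0.52809703 0.304717   0.33101084] [[206.19207186 229.6188742 ]] [[129.84957697 204.65692171]]
```

View pics/lift.png

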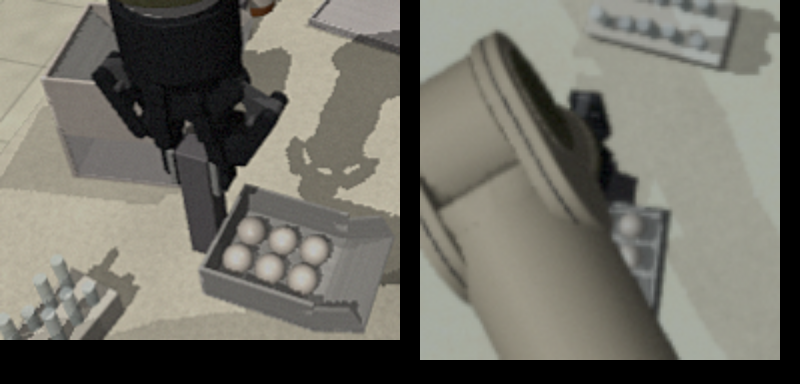

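The side crop shows the scoop held level with all six balls in the pan. Next is the carry to above the hopper.

Call:
{"op": "step_arm", "data": {
  "moves": [
    [1,4,-5,0,0,0,0.005],
    [1,12,-16,0,0,0,0.01],
    [1,24,-32,0,0,0,0.02],
    [1,39,-51,0,0,0,0.035],
    [1,54,-71,0,0,0,0.05],
    [1,70,-91,0,0,0,0.06],
    [1,86,-111,0,0,0,0.075],
    [1,101,-131,0,0,0,0.085],
    [1,117,-152,0,0,0,0.1],
    [1,132,-172,0,0,0,0.11]
  ]
}}

```text
clock: 4.8
position: [0.6605, 0.1299, 0.3279]
ee_rot: [0.702, 0.713, -0.001, -0.0]
ft_force: [-0.7, -0.2, -2.7]
grip_width: 0.294
grasp_force: 78.8
```

Call:
{"op": "step_arm", "data": {
  "moves": [
    [1,15,-20,0,0,0,0.01],
    [1,30,-40,0,0,0,0.025],
    [1,46,-60,0,0,0,0.04],
    [1,61,-80,0,0,0,0.05],
    [1,76,-100,0,0,0,0.065],
    [1,90,-118,0,0,0,0.075],
    [1,99,-129,0,0,0,0.085],
    [1,104,-135,0,0,0,0.09],
    [1,104,-135,0,0,0,0.09],
    [1,104,-135,0,0,0,0.09]
  ]
}}

```text
clock: 5.8
position: [0.7636, -0.0021, 0.3288]
ee_rot: [0.669, 0.744, -0.0, -0.0]
ft_force: [0.2, -0.2, -2.7]
grip_width: 0.295
grasp_force: 78.9
```

Call:
{"op": "step_arm", "data": {
  "moves": [
    [1,5,0,-3,0.005,-0.05,0],
    [1,10,1,-7,0.01,-0.1,0],
    [1,16,1,-12,0.015,-0.15,0],
    [1,22,2,-17,0.02,-0.2,0],
    [1,27,3,-22,0.026,-0.26,0],
    [1,32,3,-27,0.03,-0.31,0],
    [1,37,4,-31,0.036,-0.36,0],
    [1,42,4,-35,0.042,-0.42,0],
    [1,46,4,-39,0.047,-0.47,0],
    [1,46,4,-40,0.052,-0.52,0]
  ]
}}

```text
clock: 6.8
position: [0.809, 0.0032, 0.2888]
ee_rot: [0.645, 0.719, 0.192, 0.174]
ft_force: [0.5, 0.3, -2.0]
grip_width: 0.292
grasp_force: 79.3
```

Call:
{"op": "step_arm", "data": {
  "moves": [
    [1,-3,0,1,0.003,-0.03,0],
    [1,-6,-1,1,0.005,-0.05,0],
    [1,-9,-1,1,0.008,-0.08,0],
    [1,-13,-1,2,0.01,-0.1,0],
    [1,-17,-2,2,0.013,-0.13,0],
    [1,-20,-2,3,0.016,-0.16,0],
    [1,-23,-2,3,0.018,-0.18,0],
    [1,-27,-3,4,0.021,-0.21,0],
    [1,-30,-3,4,0.024,-0.24,0],
    [1,-34,-3,4,0.026,-0.26,0]
  ]
}}

```text
clock: 7.8
position: [0.7748, -0.0001, 0.2935]
ee_rot: [0.617, 0.687, 0.283, 0.257]
ft_force: [0.2, -0.5, -1.2]
grip_width: 0.293
grasp_force: 79.3
```

Call:
{"op": "step_arm", "data": {
  "moves": [
    [1,-3,0,0,0.003,-0.03,0],
    [1,-7,-1,0,0.005,-0.05,0],
    [1,-11,-1,1,0.008,-0.08,0],
    [1,-15,-1,1,0.01,-0.1,0],
    [1,-19,-2,1,0.013,-0.13,0],
    [1,-23,-2,1,0.016,-0.16,0],
    [1,-27,-2,1,0.018,-0.18,0],
    [1,-31,-3,1,0.021,-0.21,0],
    [1,-35,-3,1,0.024,-0.24,0],
    [1,-38,-4,1,0.026,-0.26,0]
  ]
}}

```text
clock: 8.8
position: [0.7392, -0.0019, 0.2954]
ee_rot: [0.58, 0.648, 0.367, 0.331]
ft_force: [0.4, 0.2, -2.1]
grip_width: 0.298
grasp_force: 79.4
```

Run:
```python
from h import *
s=cam('side')
cv2.imwrite('pics/pour.png',np.clip(1.4*cv2.resize(s['image'][60:260,100:320],None,fx=2.7,fy=2.7),0,255).astype(np.uint8))
```

```text
(no output)
```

View pics/pour.png

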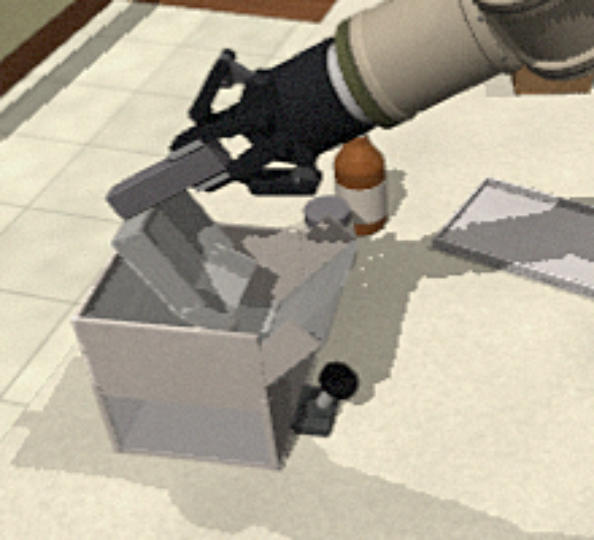

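The picture shows the pan empty inside the hopper. Next I lift out and check the balls.

Call:
{"op": "step_arm", "data": {
  "moves": [
    [1,0,0,5,0,0,0],
    [1,0,0,15,0,0,0],
    [1,0,0,30,0,0,0],
    [1,0,0,50,0,0,0],
    [1,0,0,70,0,0,0],
    [1,0,0,90,0,0,0],
    [1,0,0,110,0,0,0],
    [1,0,0,120,0,0,0],
    [1,0,0,120,0,0,0]
  ]
}}

```text
clock: 9.75
position: [0.7402, -0.0031, 0.4175]
ee_rot: [0.58, 0.647, 0.367, 0.332]
ft_force: [-0.4, 0.7, -1.1]
grip_width: 0.297
grasp_force: 79.4
```

Run:
```python
from h import *
s=cam('side')
cv2.imwrite('pics/lift2.png',np.clip(1.5*cv2.resize(s['image'][60:230,110:300],None,fx=3.4,fy=3.4),0,255).astype(np.uint8))
```

```text
(no output)
```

View pics/lift2.png

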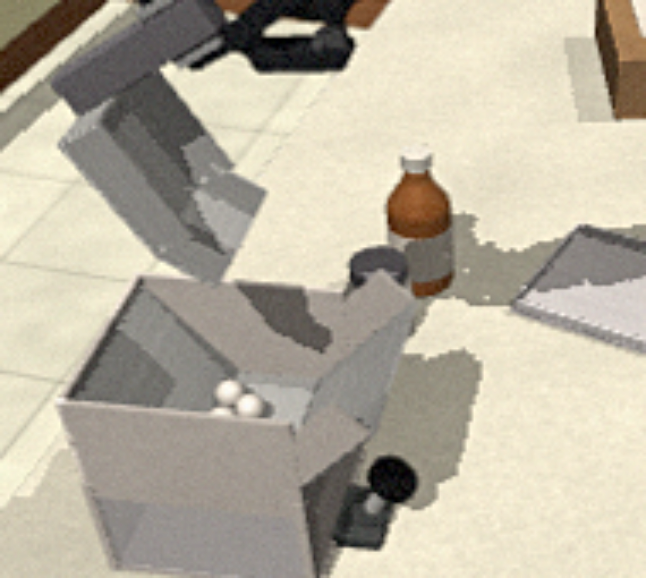

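The pan is empty and the balls are on the trapdoor, three of them visible at about (230,395). Now I level the scoop and carry it to the tray.

Call:
{"op": "step_arm", "data": {
  "moves": [
    [1,-8,0,0,-0.011,0.103,0],
    [1,-18,0,0,-0.022,0.206,0],
    [1,-28,0,0,-0.033,0.309,0],
    [1,-38,0,0,-0.044,0.412,0],
    [1,-50,0,0,-0.055,0.515,0],
    [1,-60,0,0,-0.066,0.617,0],
    [1,-70,0,0,-0.077,0.72,0],
    [1,-80,0,0,-0.088,0.823,0],
    [1,-90,0,0,-0.099,0.926,0],
    [1,-90,0,0,-0.11,1.029,0]
  ]
}}

```text
clock: 10.8
position: [0.6495, -0.0033, 0.4153]
ee_rot: [0.668, 0.745, -0.003, -0.001]
ft_force: [0.3, 0.3, -0.8]
grip_width: 0.294
grasp_force: 79.5
```

Call:
{"op": "step_arm", "data": {
  "moves": [
    [1,-5,-20,-10,0,0,-0.02],
    [1,-13,-55,-30,0,0,-0.05],
    [1,-23,-95,-50,0,0,-0.08],
    [1,-33,-135,-75,0,0,-0.12],
    [1,-43,-175,-100,0,0,-0.16],
    [1,-53,-215,-125,0,0,-0.2],
    [1,-63,-255,-150,0,0,-0.23],
    [1,-73,-295,-170,0,0,-0.26],
    [1,-83,-335,-190,0,0,-0.3],
    [1,-93,-370,-200,0,0,-0.33]
  ]
}}

```text
clock: 11.8
position: [0.5552, -0.3748, 0.2117]
ee_rot: [0.782, 0.624, -0.003, -0.002]
ft_force: [0.3, 0.0, -2.2]
grip_width: 0.295
grasp_force: 79.5
```

Call:
{"op": "step_arm", "data": {
  "moves": [
    [1,-20,-10,0,0,0,0],
    [1,-28,-14,-10,0,0,0],
    [1,-28,-14,-35,0,0,0],
    [1,-28,-14,-65,0,0,0],
    [1,-28,-14,-90,0,0,0],
    [1,-28,-14,-108,0,0,0],
    [1,-28,-14,-116,0,0,0],
    [1,-28,-14,-120,0,0,0],
    [1,-28,-14,-120,0,0,0]
  ]
}}

```text
clock: 12.7
position: [0.5295, -0.3869, 0.0953]
ee_rot: [0.78, 0.625, -0.002, -0.001]
ft_force: [-0.9, -0.0, -1.6]
grip_width: 0.292
grasp_force: 79.6
```

Run:
```python
from h import *
s=cam('side');t=cam('top');o=np.zeros((600,800,3),np.uint8)
a=cv2.resize(s['image'][90:190,220:370],None,fx=2.8,fy=2.8);o[:a.shape[0],:a.shape[1]]=a
a=cv2.resize(t['image'][96:194,218:290],None,fx=5,fy=5);o[:a.shape[0],435:435+a.shape[1]]=a
a=cv2.resize(t['image'][180:290,320:420],None,fx=2.8,fy=2.8);o[285:285+a.shape[0],:a.shape[1]]=a
cv2.imwrite('pics/tray.png',np.clip(1.4*o,0,255).astype(np.uint8))
```

```text
(no output)
```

View pics/tray.png

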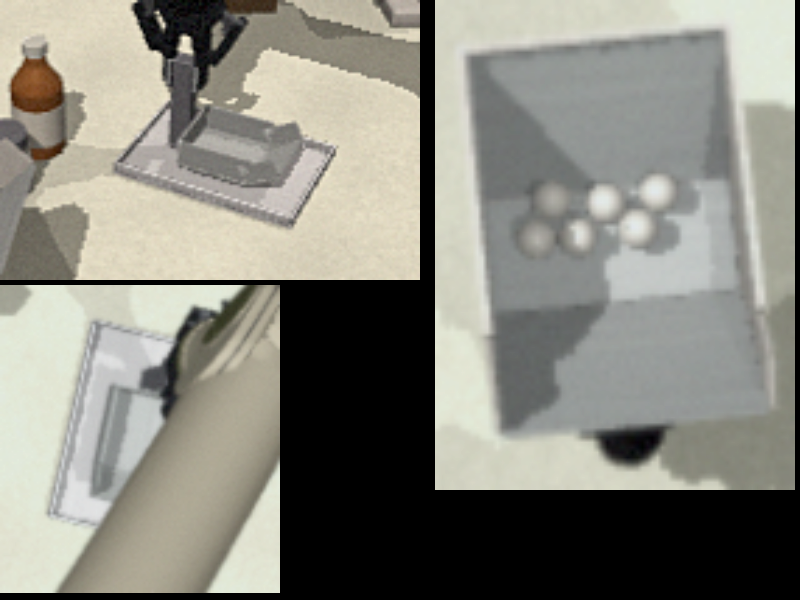

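All six balls lie on the trapdoor, and the scoop hangs well inside the tray walls. Now I lower it until it touches.

Call:
{"op": "step_arm", "data": {
  "moves": [
    [1,0,0,-3,0,0,0],
    [1,0,0,-6,0,0,0],
    [1,0,0,-8,0,0,0],
    [1,0,0,-9,0,0,0],
    [1,0,0,-10,0,0,0],
    [1,0,0,-10,0,0,0]
  ]
}}

```text
clock: 13.4
position: [0.5291, -0.3873, 0.0852]
ee_rot: [0.781, 0.625, -0.002, -0.001]
ft_force: [-1.0, 1.2, -1.0]
grip_width: 0.293
grasp_force: 79.6
```

Call:
{"op": "step_arm", "data": {
  "moves": [
    [1,0,0,-1,0,0,0],
    [1,0,0,-2,0,0,0],
    [1,0,0,-2,0,0,0]
  ]
}}

```text
clock: 13.7
position: [0.5293, -0.3876, 0.0845]
ee_rot: [0.781, 0.625, -0.001, -0.0]
ft_force: [-2.8, 1.3, 6.4]
grip_width: 0.296
grasp_force: 80.8
```

Call:
{"op": "step_arm", "data": {
  "moves": [
    [0,0,0,0,0,0,0],
    [0,0,0,0,0,0,0],
    [0,0,0,0,0,0,0],
    [0,0,0,0,0,0,0],
    [0,0,0,0,0,0,0],
    [0,0,0,0,0,0,0],
    [0,0,0,0,0,0,0],
    [0,0,0,0,0,0,0]
  ]
}}

```text
clock: 14.5
position: [0.5292, -0.3873, 0.0834]
ee_rot: [0.781, 0.625, -0.002, -0.001]
ft_force: [0.7, -0.2, -0.1]
grip_width: 1.003
grasp_force: 0.0
```

Call:
{"op": "step_arm", "data": {
  "moves": [
    [0,0,0,15,0,0,0],
    [0,0,0,40,0,0,0],
    [0,0,0,80,0,0,0],
    [0,0,0,120,0,0,0],
    [0,0,0,160,0,0,0],
    [0,0,0,200,0,0,0],
    [0,0,0,220,0,0,0],
    [0,0,0,220,0,0,0]
  ]
}}

```text
clock: 15.3
position: [0.5299, -0.3883, 0.3086]
ee_rot: [0.781, 0.625, -0.0, 0.003]
ft_force: [0.3, 0.4, 0.9]
grip_width: 0.999
grasp_force: 0.0
```

Call:
{"op": "step_arm", "data": {
  "moves": [
    [1,-3,36,0,0,0,-0.125],
    [1,-6,72,0,0,0,-0.25],
    [1,-9,108,0,0,0,-0.375],
    [1,-12,144,0,0,0,-0.5],
    [1,-15,180,0,0,0,-0.625],
    [1,-18,216,0,0,0,-0.75],
    [1,-21,252,0,0,0,-0.875],
    [1,-24,288,0,0,0,-1.0],
    [1,-27,324,0,0,0,-1.125],
    [1,-30,362,0,0,0,-1.25]
  ]
}}

```text
clock: 16.3
position: [0.4985, -0.0242, 0.3035]
ee_rot: [0.999, 0.047, -0.001, -0.001]
ft_force: [-0.1, -0.1, 0.6]
grip_width: 0.002
grasp_force: 0.0
```

Call:
{"op": "step_arm", "data": {
  "moves": [
    [1,5,0,-10,0.01,-0.1,0],
    [1,10,0,-25,0.02,-0.2,0],
    [1,15,0,-45,0.03,-0.3,0],
    [1,20,0,-70,0.04,-0.4,0],
    [1,30,2,-100,0.053,-0.52,0],
    [1,33,2,-110,0.053,-0.52,0],
    [1,33,2,-110,0.053,-0.52,0]
  ]
}}

```text
clock: 17.0
position: [0.5312, -0.0234, 0.1924]
ee_rot: [0.966, 0.049, 0.254, -0.015]
ft_force: [0.7, -0.2, 0.6]
grip_width: 0.003
grasp_force: 0.0
```

Run:
```python
from h import *
from scipy.spatial.transform import Rotation as R
o=manip.get_obs();print(o['position'],R.from_quat(o['ee_rot']).as_matrix().round(3),o['grip_width'],o['joint_pos'].round(2))
t=np.array([.7353,-.0043]);th=.10;c=np.array([-.1224,-.0577])
for d in(0.06,0.01,-0.031):
    b=np.array([-.1224-.469*d,.0577+.883*d]);print(d,t[0]+b[0]*np.cos(th),t[1]+b[0]*np.sin(th)+.002,b[1])
```

```text
[ 0.53124559 -0.02338446  0.19243382] [[ 0.866  0.102  0.49 ]
 [ 0.087 -0.995  0.053]
 [ 0.493 -0.004 -0.87 ]] 0.003049670132456913 [-0.23 -0.2   0.2   2.2  -0.    0.62 -1.49]
0.06 0.585512072959046 -0.017328922542013507 0.11068
0.01 0.6088449206348157 -0.014987828921645388 0.06653
-0.031 0.6279778557289468 -0.01306813215294353 0.030327
```

Call:
{"op": "step_arm", "data": {
  "moves": [
    [1,14,1,-22,0,0,0],
    [1,28,3,-42,0,0,0],
    [1,42,5,-62,0,0,0],
    [1,54,6,-82,0,0,0],
    [1,62,7,-97,0,0,0],
    [1,70,7,-111,0,0,0],
    [1,78,8,-126,0,0,0],
    [1,78,8,-126,0,0,0]
  ]
}}

```text
clock: 17.8
position: [0.6127, -0.0143, 0.0677]
ee_rot: [0.965, 0.05, 0.256, -0.015]
ft_force: [-0.5, 0.3, -0.8]
grip_width: -0.002
grasp_force: 0.0
```

Run:
```python
from h import *
s=cam('side');t=cam('top');o=np.zeros((520,800,3),np.uint8)
a=cv2.resize(s['image'][110:230,160:290],None,fx=4,fy=4);o[:a.shape[0],:a.shape[1]]=a
a=cv2.resize(t['image'][96:204,218:290],None,fx=3.8,fy=3.8);o[:a.shape[0],522:522+a.shape[1]]=a
cv2.imwrite('pics/push.png',np.clip(1.5*o,0,255).astype(np.uint8))
```

```text
(no output)
```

View pics/push.png

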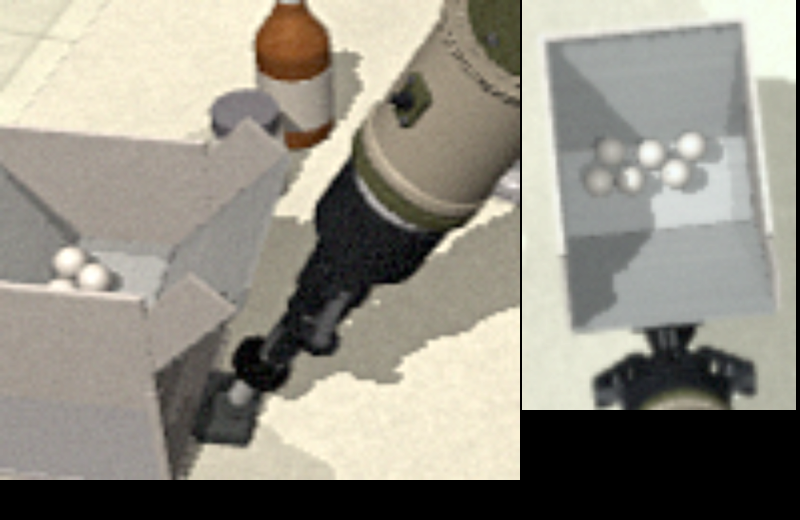

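The fingertips sit just above the middle of the cap, clear of the lip. Now I push along the stroke.

Call:
{"op": "step_arm", "data": {
  "moves": [
    [1,2,0,-4,0,0,0],
    [1,4,0,-8,0,0,0],
    [1,7,1,-13,0,0,0],
    [1,9,1,-18,0,0,0],
    [1,12,1,-22,0,0,0],
    [1,14,1,-27,0,0,0],
    [1,16,2,-31,0,0,0],
    [1,18,2,-34,0,0,0],
    [1,18,2,-34,0,0,0]
  ]
}}

```text
clock: 18.8
position: [0.6289, -0.0135, 0.0339]
ee_rot: [0.965, 0.048, 0.258, -0.015]
ft_force: [-7.6, -1.4, 11.6]
grip_width: 0.002
grasp_force: 6.6
```

Call:
{"op": "step_arm", "data": {
  "moves": [
    [1,1,0,-2,0,0,0],
    [1,2,0,-4,0,0,0],
    [1,2,0,-4,0,0,0],
    [1,2,0,-4,0,0,0]
  ]
}}

```text
clock: 19.2
position: [0.6304, -0.0134, 0.0313]
ee_rot: [0.965, 0.048, 0.258, -0.015]
ft_force: [-27.6, -1.3, 36.9]
grip_width: -0.001
grasp_force: 23.1
```

The hard stop is reached. I ease off 1 mm and hold while the balls drop.

Call:
{"op": "step_arm", "data": {
  "moves": [
    [1,-1,0,1,0,0,0],
    [1,-1,0,1,0,0,0],
    [1,-1,0,1,0,0,0],
    [1,-1,0,1,0,0,0],
    [1,-1,0,1,0,0,0],
    [1,-1,0,1,0,0,0],
    [1,-1,0,1,0,0,0],
    [1,-1,0,1,0,0,0],
    [1,-1,0,1,0,0,0],
    [1,-1,0,1,0,0,0]
  ]
}}

```text
clock: 20.2
position: [0.6301, -0.0134, 0.0316]
ee_rot: [0.965, 0.049, 0.258, -0.015]
ft_force: [-7.3, -0.7, 13.3]
grip_width: -0.001
grasp_force: 7.4
```

Run:
```python
from h import *
s=cam('side');t=cam('top');o=np.zeros((600,800,3),np.uint8)
a=cv2.resize(s['image'][130:245,120:250],None,fx=4,fy=4);o[:a.shape[0],:a.shape[1]]=a
a=cv2.resize(t['image'][96:204,218:290],None,fx=3.8,fy=3.8);o[:a.shape[0],522:522+a.shape[1]]=a
cv2.imwrite('pics/drop.png',np.clip(1.5*o,0,255).astype(np.uint8))
print(manip.get_obs()['ft_force'])
```

```text
[-7.83686411 -0.3898613  13.01480549]
```

View pics/drop.png

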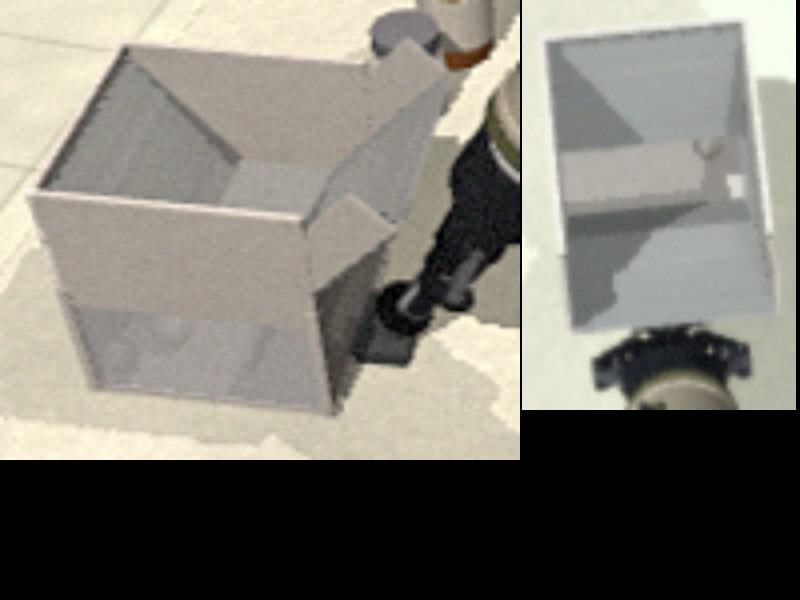

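The hopper is empty and the balls lie in the bin, one visible at (707,145) well below the opening. I retract along the stroke and away.

Call:
{"op": "step_arm", "data": {
  "moves": [
    [1,-3,0,5,0,0,0],
    [1,-6,-1,11,0,0,0],
    [1,-9,-1,17,0,0,0],
    [1,-13,-1,24,0,0,0],
    [1,-17,-2,32,0,0,0],
    [1,-24,-2,45,0,0,0],
    [1,-36,-4,68,0,0,0],
    [1,-52,-5,98,0,0,0],
    [1,-72,-7,135,0,0,0],
    [1,-92,-9,170,0,0,0]
  ]
}}

```text
clock: 21.3
position: [0.5361, -0.0224, 0.2014]
ee_rot: [0.965, 0.049, 0.257, -0.014]
ft_force: [0.2, 0.2, 0.4]
grip_width: 0.005
grasp_force: 0.0
```

Call:
{"op": "step_arm", "data": {
  "moves": [
    [1,0,0,40,0,0,0],
    [1,0,0,60,0,0,0],
    [1,0,0,60,0,0,0],
    [1,0,0,60,0,0,0]
  ]
}}

```text
clock: 21.7
position: [0.537, -0.0222, 0.2601]
ee_rot: [0.965, 0.049, 0.257, -0.015]
ft_force: [-0.4, -0.2, 0.4]
grip_width: 0.002
grasp_force: 0.0
```

Run:
```python
from h import *
s=cam('side');t=cam('top');s0=np.load('side0.npy',allow_pickle=True).item();t0=np.load('top0.npy',allow_pickle=True).item()
def dark(c):
    a=np.zeros((384,512),np.uint8);a[190:215,212:240]=(c['image'][190:215,212:240].max(2)<22)
    y,x=np.nonzero(a);return x.mean(),y.mean(),len(x)
print('cap then/now',dark(s0),dark(s))
# hopper floor: compare with the empty look / bright balls
r=lambda c,k:cv2.absdiff(c['image'],k['image']).max(2)
d=r(t,t0);print('hopper diff',(d[115:180,226:284]>25).sum())
for n,(x,y,w,h) in dict(rack=(122,130,55,40),jar=(325,140,24,26),bottle=(352,142,28,30)).items():print(n,(d[y:y+h,x:x+w]>30).sum())
# scoop grip top in tray, side view
print('proj grip top', proj(s,[[.5293,-.3876,.124]]), proj(t,[[.5293,-.3876,.124]]))
g=(t['image'].max(2)<85).astype(np.uint8);g[:190]=0;g[280:]=0;g[:,:330]=0;g[:,410:]=0
n,l,st,ce=cv2.connectedComponentsWithStats(g);print([(st[i],ce[i].round(1)) for i in range(1,n) if st[i][4]>20])
o=manip.get_obs();print(o['clock'],o['position'],o['ft_force'])
```

```text
cap then/now (np.float64(224.2941176470588), np.float64(201.125), 136) (np.float64(224.49624060150376), np.float64(200.8045112781955), 133)
hopper diff 0
rack 0
jar 0
bottle 0
proj grip top [[285.79807374 112.70382258]] [[382.12775616 211.846101  ]]
[(array([370, 209,  13,  10,  81], dtype=int32), array([375.1, 213.9])), (array([351, 226,   7,  29,  77], dtype=int32), array([354. , 240.8])), (array([374, 243,   7,  18,  80], dtype=int32), array([377.6, 252. ])), (array([384, 253,   6,  20,  26], dtype=int32), array([386.3, 262.3]))]
21.8 [ 0.53654457 -0.02231478  0.25876332] [-0.32944775  0.22815859 -0.11637371]
```

The plunger is back out, the hopper looks the same as when it was empty at the start, and the rack, jar and bottle have not moved.

```bash
python3 -c "
from workcell import manip
print(manip.hand_in())"
```

```text
the job is handed in; nothing more can be done
None
```

I handed the job in at about 22 s of robot time. All six balls were poured and dropped through the trapdoor, the scoop was set down and let go in the tray, and the plunger is back out with the rack, jar and bottle unmoved. I did not re-measure how upright the scoop stands after release, and no score came back.

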